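Take the spent cartridge out of the filter jug to drain

ROBOT

A 7-joint arm with a two-finger parallel gripper is mounted at the origin on a cart in front of the work surface, level with it; the furniture and walls round the work are solid. World frame = base frame: x ahead of the robot, y to its left, z up, the work surface at z = 0. Lengths are in m, angles in rad, forces in N, time in s.
With the tool pointing down it reaches from about 0.4 to 0.85 m from the base axis. Payload 4.5 kg.
Tool frame: the origin (TCP) lies between the finger pads; the fingertips stand 11 mm ahead of it and the grasp point (between the pads) lies 8 mm behind it (r.tip_reach is the distance from the TCP to the fingertips, in m); x points along the fingers, y is the direction in which the jaws open and shut, and the axes are right-handed (so a half turn about x gives the same grasp; the last joint's range is limited). The gripper opens to 88 mm and grips with 3 to 60 N. Pads are 18 mm wide; open, the fingers measure 123 mm over their backs; the gripper's body (75 mm by 187 mm) begins 45 mm behind the grasp point.
Start: joints at [1.182, 0.689, -0.195, 1.565, 0.157, 0.902, -0.215], TCP at [0.256, -0.57, 0.25] pointing down, gripper open.
Joint ranges: [-3.01, 3.01], [-0.46, 2.08], [-1.47, 1.51], [0.13, 2.56], [-1, 4.14], [0.04, 2.09], [-2.66, 2.66]. Speed limits (rad/s): [2.57, 2.57, 3.14, 3.14, 3.14, 3.14, 3.14].

INTERFACE

Orientations are given as a unit quaternion [x, y, z, w].
In Python, from plant import r gives the robot as it stands.
- The arm moves only by the tool drive_tool, never from a script. Its argument "deltas" is a list of rows, each a list of 3 entries, a list of its own where there are three numbers: the turn, a rotation vector about the tool's x, y, z in degrees, then the shift along the tool's x, y, z in cm, then the finger opening in cm, from 0 to 8.81. A call has 1 to 12 rows; each row shifts and turns the commanded pose from where the row before left it, along the tool's axes as they then stand; what a row does not reach is not made up. A row lasts 1/12 s, in which the tool goes at most 41.7 mm and 7.16 degrees, less where a joint would pass 70% of its speed; a pose out of reach is approached as far as the arm can. A call is refused whole if a number of a shift passes 4.17 or a number of a turn 7.16, either way. A call with a gripper value outside its range is refused whole. The fingers move at their own pace and stop on an object; "force" is the grip in N (left out, the last holds). Time passes only in rows, so rows that do not move let the fingers close. It gives the time, the measured TCP pose, the force and the opening at its end, in the units of the state.
- r.get_state(): the state, without advancing time (a new reading comes with each control period).
- r.snapshot(name): name is "scene" or "top"; returns a dict with "color" (400x640x3 uint8, red, green, blue), "fov_y" (degrees; the focal length in pixels is half the picture's height over the tangent of half this angle, whatever the lens; pixels are square), "cx", "cy" (the principal point, pixels), "extrinsics" (4x4, takes a point from world to camera coordinates). Camera axes: x right, y up, looking along -z (the intrinsics and any distortion apply to the point x, -y, -z); pixel columns grow to the right and rows downward; lengths in m; the calibration is good to about 2 mm. A picture is of the moment at which its call begins. There is no depth.
- r.finish_job(): hands the job in, once; it reports no verdict.
The state is a dict: "clock": time; "q": joint angles; "qd": joint speeds; "joint_torque": joint torques, N m; "tool_pos": TCP position; "eef_rot": TCP orientation; "contact_force": force on the tool from outside, world axes, zero at the start; "moment": the same for the moment, N m; "opening": opening from 0.0 (shut) to 1.0 (fully open).
Only numpy, scipy, OpenCV 4.12 (cv2) and the standard library are available. Lean on these libraries where they do the work, as an engineer would, in place of code of your own. Each camera call takes 0.05 s, during which the arm holds its last target. There are 200 camera calls.

TASK

Take the spent filter cartridge out of the water filter jug: pinch its two side tabs fully in together so that its catches let go, lift it straight out, and, with the tabs still pinched, set it down upright in the middle of the draining stand's platform; let go only once it rests there. The platform may be at any height, so feel for it. Be gentle: the thin shell cracks if squeezed much harder than the tabs need, or if dropped or pressed onto the stand; leave the jug standing where it is and the other things alone.

Things in the scene. Friction and masses are not known exactly. Their poses are not given: they have to be found in the camera images.
- jug: loose box-shaped water filter jug, 1.1 kg, clear walls, flat grey deck on top; 150 (its x) x 120 (its y) x 135 mm high, loop handle at its +x end, spout at -x. Origin under the centre of its base, z up. The deck's top is 135 mm above it, with an opening of 76 (x) x 56 (y) mm in its middle where the cartridge hangs. Only the cartridge stands above the deck.
- cartridge: white filter cartridge, loose, 0.2 to 0.4 kg, 127 mm high. Origin at the centre of its flat underside, z up. Starts in the jug's opening, axes parallel to the jug's, origin 50 mm above the jug's. Lower body 66 (x) x 50 (y) x 70 mm high. Its shell cracks if a gripping finger presses with more than about 20 N, or if it meets the stand with more than about 12 N, weight included.
- grip (a point): point in the middle between the cartridge's two release tabs, 109 mm above its underside: the height to pinch at. The tabs stand on its +y and -y sides; each push face is 38 mm wide (x) and reaches 14 mm above and below this point; 64 mm over both faces when out, 46 mm when home.
- flange (a point): underside of the cartridge's flange, on its axis, 85 mm above its underside; the flange (90 x 22 mm) rests on the deck. Catches at the tabs' lower ends reach 5 mm under the deck on the +y and -y sides and clear it only with both tabs home or within 1 mm of it; pulled while caught, the jug comes along. Freed, it lifts straight up; 85 mm of it hangs below the deck's top.
- tab_left (a joint): travel of the tab on the cartridge's +y side: 0 out, 0.009 m home (hard stop). A spring pushes it out: about 3.5 N to start it, 8 N to bring it home.
- tab_right (a joint): the same for the tab on the cartridge's -y side, pressed towards +y.
- stand: steel draining stand, loose, about 1 kg, in the tray: foot 94 x 94 mm, short column, on top a level slotted platform 110 (its x) x 100 (its y) mm without a rim, centred over the foot. Origin under the foot's centre, z up. The platform's top is 40 to 90 mm above the origin, set anew each time and not reported. It is cushioned: gives 1 mm for each 1.2 N, 12 mm at most.
- drip_tray: black plastic tray, loose, 300 (its x) x 208 (its y) mm, rim 16 mm high, flat floor 290 x 196 mm whose top is 4 mm above the origin; origin under its centre, z up. Lies with its x across the front of the robot. The draining stand stands in the half at its -x end; squeezer and shot glass in the other half.
- squeezer: citrus squeezer cone, 66 mm across, 45 mm high, standing in the tray; origin under its centre. Leave it alone.
- shot_glass: small clear glass, 47 mm across, 66 mm high, standing in the tray; origin under its centre. Leave it alone.
- tin: closed food tin, 75 mm across, 58 mm high, near the counter's right end; origin under its centre. Leave it alone.
- dark_mug: black mug, 98 x 133 mm with its handle, 112 mm high, near the counter's left end; origin under its middle. Leave it alone.
Things that resemble listed ones, but are neither listed nor needed, are in the scene too. What is shaped like the cartridge but pink is not meant.

How it is judged:
On the way, in this order (a step that is already met when the one before it is completed fails the run):
1. both tabs pinched home while the cartridge still sits in the jug (value of joint each of tab_left, tab_right above 0.0075 m and z of cartridge in the frame of jug below 0.06 m), for 0.1 s.
2. cartridge lifted clear of the jug, which stays standing (z of cartridge in the frame of jug above 0.137 m and height (world z) of jug below 0.006 m), for 0.1 s.
3. cartridge resting on the stand's platform before the tabs are let go (contact force between cartridge and stand above 0.7 N and value of joint each of tab_left, tab_right above 0.0075 m), for 0.1 s.
At the end, for the whole second after the job is handed in: The cartridge stands on the stand's platform, its centre within 30 mm of the platform's middle along each of the stand's axes, tilted under 0.08 rad, at rest and released; the stand is upright and the jug stands flat on the counter (x of cartridge in the frame of stand between -0.03 and 0.03 m and y of cartridge in the frame of stand between -0.03 and 0.03 m and z of cartridge in the frame of stand above 0.035 m and contact force between cartridge and stand above 0.5 N and angle between each of cartridge, stand, jug's own z axis and vertical below 0.08 rad and linear speed of cartridge below 0.02 m/s and height (world z) of jug below 0.006 m); the robot touches nothing.
It fails at once if the cartridge is squeezed too hard (fingers press with more than 20 N each) (contact force between the fingers and cartridge above 40 N).
It fails at once if the cartridge is bumped or pressed onto the stand with more than 12 N (contact force between cartridge and stand above 12 N).
It fails at once if the cartridge is dropped (falls freely) (contact force between anything else and cartridge below 0.05 N and linear speed of cartridge above 0.2 m/s).
It fails at once if the jug is lifted more than 15 mm, tipped or shoved more than 40 mm (height (world z) of jug above 0.015 m or angle between jug's own z axis and vertical above 0.15 rad or distance of jug from where it was at the start of the episode above 0.04 m).
It fails at once if squeezer, shot glass, tin or mug moved more than 40 mm or tipped (distance of any of squeezer, shot_glass, tin, dark_mug from where it was at the start of the episode above 0.04 m or angle between any of squeezer, shot_glass, tin, dark_mug's own z axis and vertical above 0.3 rad).
It also fails if it takes over 54 s, if anything falls off the work surface, if the arm or the gripper's body presses on something with over 40 N, if the wrist force passes 120 N, or if a joint passes its speed limit or range.

## Working session

There is one attempt and no reset: what is moved stays moved. The work goes in short steps, Python scripts to look and compute and a tool call to move; the robot and the scene stay as the last step left them, time stands still between calls to the robot, and variables do not carry over. Pictures are saved under pics/ and viewed, about 8 in all and at most 12, crops included, and the job is handed in when it is done.

Besides the shell and the picture viewer there is one more tool, called as name([rows], argument=value, ...), one row to a line, values as JSON. drive_tool: Moves the arm, as the interface text tells. Its arguments: {"type":"object","properties":{"deltas":{"type":"array","items":{"type":"array"}},"force":{"type":"number"}},"required":["deltas"]}

```bash
mkdir -p pics; cat > h.py <<'E'
import numpy as np, cv2
from plant import r
def snap(n,f=None):
    s=r.snapshot(n); 
    if f: cv2.imwrite('pics/'+f,cv2.cvtColor(s['color'],cv2.COLOR_RGB2BGR))
    return s
def cam(s):
    E=np.array(s['extrinsics']); f=200/np.tan(np.radians(s['fov_y'])/2); return E,f,s['cx'],s['cy']
def ray(s,u,v):
    E,f,cx,cy=cam(s); d=np.array([(u-cx)/f,-(v-cy)/f,-1]); R=E[:3,:3]; return -R.T@E[:3,3], R.T@d
def onz(s,u,v,z):
    o,d=ray(s,u,v); return o+d*(z-o[2])/d[2]
def proj(s,p):
    E,f,cx,cy=cam(s); c=E[:3,:3]@np.array(p)+E[:3,3]; return cx+f*c[0]/-c[2], cy-f*c[1]/-c[2]
def tri(a,b):
    (o1,d1),(o2,d2)=a,b; d1=d1/np.linalg.norm(d1); d2=d2/np.linalg.norm(d2)
    t=np.linalg.lstsq(np.c_[d1,-d2],o2-o1,rcond=None)[0]; p,q=o1+t[0]*d1,o2+t[1]*d2
    return (p+q)/2,np.linalg.norm(p-q)
E
python3 - <<'E'
from h import *
for n in('top','scene'):
    s=snap(n,n+'1.png'); print({k:v for k,v in s.items() if k!='color'}); print(ray(s,320,200))
print(r.get_state(), r.tip_reach)
E
```

```text
{'fov_y': 50.87251881240247, 'cx': 312.79337533179637, 'cy': 203.732346250679, 'extrinsics': array([[-1.09868558e-01, -9.93945558e-01, -1.06242618e-03,
         6.68088397e-02],
       [ 9.30124384e-01, -1.03190637e-01,  3.52449034e-01,
        -5.15359701e-01],
       [-3.50424784e-01,  3.77348785e-02,  9.35830406e-01,
        -1.54885069e+00],
       [ 0.00000000e+00,  0.00000000e+00,  0.00000000e+00,
         1.00000000e+00]])}
(array([-0.05606685,  0.07166975,  1.63117058]), array([ 0.35679741, -0.05568475, -0.93272038]))
{'fov_y': 47.27447402543499, 'cx': 321.90084709516645, 'cy': 198.08215920408716, 'extrinsics': array([[-0.43875213, -0.89835983,  0.02112337,  0.24356929],
       [ 0.61893322, -0.2850733 ,  0.73188447, -0.44035646],
       [-0.6514739 ,  0.33418982,  0.68110126, -1.14920031],
       [ 0.        ,  0.        ,  0.        ,  1.        ]])}
(array([-0.36925622,  0.47733004,  1.09986683]), array([ 0.65070139, -0.32925655, -0.68426073]))
{'clock': 0.1, 'q': array([ 1.1818011 ,  0.68989852, -0.19453697,  1.56624949,  0.15730487,
        0.90251504, -0.21511035]), 'qd': array([-0.00100684, -0.00200551, -0.00045631, -0.00263937, -0.00062695,
       -0.0017757 , -0.00200294]), 'joint_torque': array([-3.45975277e-03, -5.28503823e+01, -1.27168324e+00, -1.53841335e+01,
       -5.25834924e-02,  1.98465306e-03,  2.75395979e-05]), 'tool_pos': array([ 0.25618152, -0.56946896,  0.24898913]), 'eef_rot': array([-0.69119408, -0.14896822,  0.6915243 , -0.14782881]), 'contact_force': array([ 0.21212681, -0.07380824,  0.09985181]), 'moment': array([-0.03400714,  0.01600924,  0.01503686]), 'opening': 0.9965789000729524} 0.011
```

View pics/top1.png

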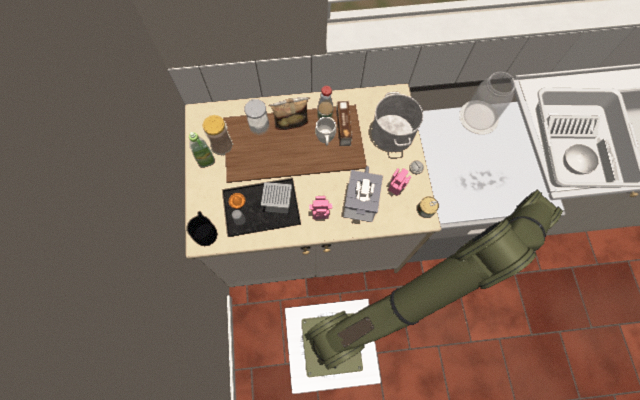

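View pics/scene1.png

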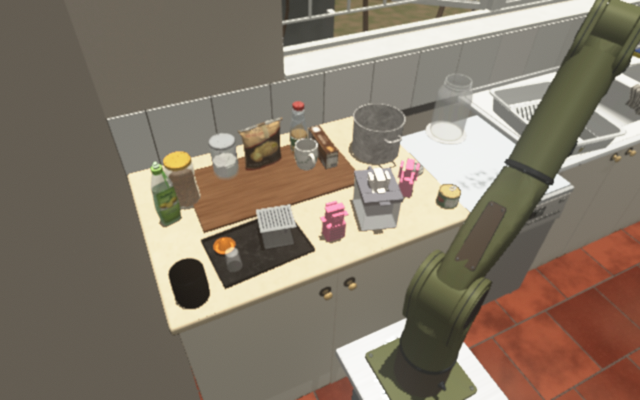

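The top view shows the jug with the white cartridge at (365,190) and the stand in the tray at (277,196). The cartridge look-alikes are pink, at (321,207) and (400,181). The white one in the jug's grey deck fits the description, and I'll confirm that in one enlarged composite.

```bash
python3 - <<'E'
from h import *
t=cv2.imread('pics/top1.png'); s=cv2.imread('pics/scene1.png')
c=lambda im,x,y,w,h:cv2.resize(im[y:y+h,x:x+w],(400,300),interpolation=cv2.INTER_CUBIC)
cv2.imwrite('pics/c1.png',np.vstack([np.hstack([c(t,325,160,80,60),c(s,337,150,100,75)]),np.hstack([c(t,220,165,80,60),c(s,220,185,100,75)])]))
E
```

```text
(no output)
```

View pics/c1.png

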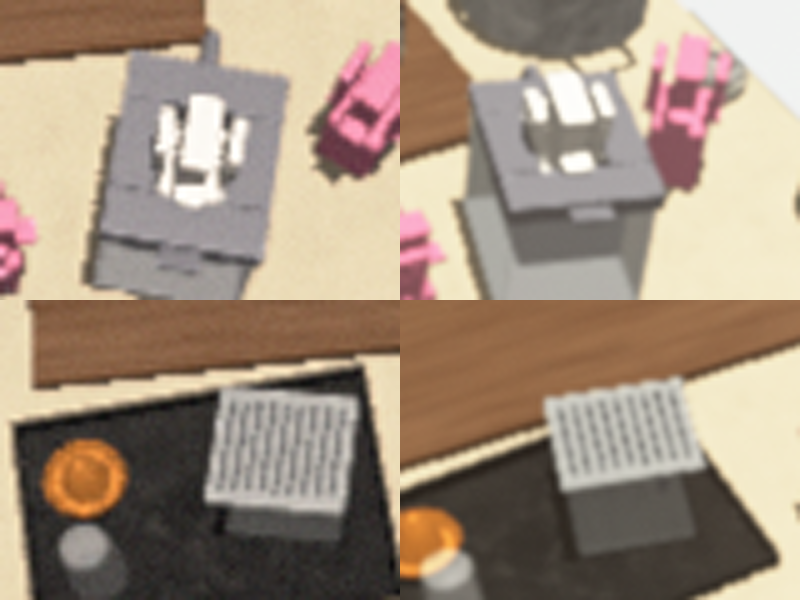

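The enlarged crop confirms it: the white cartridge hangs in the jug's grey deck, with its tabs left and right, the handle at the far end and the spout towards the robot. The stand's light slotted platform is in the right half of the tray. I'll triangulate corners from both views.

```bash
python3 - <<'E'
from h import *
t,s=snap('top'),snap('scene')
def T(p,o,k): return [(o[0]+x/k,o[1]+y/k) for x,y in p]
def quad(n,a,b,z=None):
    P=[tri(ray(t,*i),ray(s,*j)) for i,j in zip(a,b)]
    for p,e in P: print(n,p.round(4),round(e,4))
    X=np.array([p for p,_ in P]); print(' mean',X.mean(0).round(4))
    zz=z or X[:,2].mean()
    for nm,c,q in(('top',t,a),('scene',s,b)):
        Y=np.array([onz(c,*i,zz) for i in q]); ed=np.diff(np.vstack([Y,Y[:1]]),axis=0)[:,:2]
        print(' ',nm,'z',round(zz,3),'ctr',Y.mean(0)[:2].round(4),'len',np.linalg.norm(ed,axis=1).round(4),'ang',np.degrees(np.arctan2(ed[:,1],ed[:,0])).round(1))
a=T([(130,52),(290,75),(263,262),(100,235)],(325,160),5)
b=T([(470,83),(607,72),(662,190),(510,208)],(337-100,150),4)
b=T([(70,83),(207,72),(262,190),(110,208)],(337,150),4)
quad('deck',a,b,.135)
a=T([(222,90),(358,100),(346,212),(206,200)],(220,165),5)
b=T([(146,98),(282,78),(304,168),(162,190)],(220,185),4)
quad('plat',a,b)
# white cartridge mask
for nm,c,box in(('top',t,(350,170,380,206)),('scene',s,(360,160,400,200))):
    x0,y0,x1,y1=box; g=c['color'][y0:y1,x0:x1].astype(int); m=((g.min(2)>185)).astype(np.uint8)
    n,l,st,ce=cv2.connectedComponentsWithStats(m)
    for i in range(1,n):
        if st[i,4]>8:
            u,v=ce[i]+[x0,y0]; print(nm,'white',u.round(1),v.round(1),st[i], onz(c,u,v,.173).round(4))
E
```

```text
deck [ 0.626  -0.1522  0.1366] 0.001
deck [ 0.5996 -0.274   0.1256] 0.0066
deck [ 0.4434 -0.2243  0.1402] 0.0072
deck [ 0.4777 -0.1066  0.1388] 0.0042
 mean [ 0.5367 -0.1893  0.1353]
  top z 0.135 ctr [ 0.5349 -0.1908] len [0.1258 0.1575 0.1243 0.1553] ang [-105.4  162.9   73.6  -16.6]
  scene z 0.135 ctr [ 0.5386 -0.1878] len [0.1172 0.1473 0.1226 0.1522] ang [-107.5  164.7   74.8  -17.3]
plat [0.6286 0.1925 0.0956] 0.0029
plat [0.6101 0.0855 0.0907] 0.0022
plat [0.5212 0.1046 0.0798] 0.0041
plat [0.541  0.2125 0.085 ] 0.0032
 mean [0.5752 0.1488 0.0878]
  top z 0.088 ctr [0.5744 0.1476] len [0.1092 0.0955 0.1104 0.0943] ang [-100.9  169.1   78.5  -11.6]
  scene z 0.088 ctr [0.5768 0.1499] len [0.1088 0.1008 0.1082 0.1005] ang [-102.7  166.4   77.2  -13.3]
top white 363.5 189.4 [  6   9  14  23 194] [ 0.526  -0.1825  0.173 ]
top white 372.3 187.8 [21 14  4  9 24] [ 0.5291 -0.2164  0.173 ]
scene white 396.0 169.5 [32  0  8 23 94] [ 0.5387 -0.2526  0.173 ]
scene white 362.9 166.3 [ 0  3  8  7 43] [ 0.5975 -0.1638  0.173 ]
scene white 387.1 165.2 [22  3 11  5 35] [ 0.5695 -0.2382  0.173 ]
scene white 378.7 173.1 [ 12   6  14  15 131] [ 0.5464 -0.1927  0.173 ]
scene white 387.4 174.1 [25 10  6  9 37] [ 0.5305 -0.215   0.173 ]
scene white 370.8 175.5 [ 8 12  6  9 37] [ 0.5467 -0.1634  0.173 ]
scene white 380.9 190.2 [17 28  9  5 35] [ 0.4738 -0.1564  0.173 ]
```

```bash
cat >> h.py <<'E'
from scipy.spatial.transform import Rotation as Ro
def target(yaw,flip=1):   # tool x down, tool y along yaw+90deg (times flip)
    a=np.radians(yaw); y=flip*np.array([-np.sin(a),np.cos(a),0]); x=np.array([0,0,-1.]); return Ro.from_matrix(np.c_[x,y,np.cross(x,y)])
def plan(pos,yaw,flip=1):
    st=r.get_state(); R=Ro.from_quat(st['eef_rot']); G=target(yaw,flip)
    d=np.array(pos)-st['tool_pos']
    print('t',round(st['clock'],2),'pos',st['tool_pos'].round(4),'F',st['contact_force'].round(2),'open mm',round(st['opening']*88.1,1))
    print('turn deg (tool)',np.degrees((R.inv()*G).as_rotvec()).round(2),'shift cm now-frame',(100*R.inv().apply(d)).round(2),'goal-frame',(100*G.inv().apply(d)).round(2))
E
python3 -c "
from h import *
for f in(1,-1): plan((.536,-.19,.153),-16.5,f)"
```

```text
t 0.2 pos [ 0.2563 -0.5697  0.2492] F [ 0.19 -0.53 -0.01] open mm 88.2
turn deg (tool) [-1.3927e+02 -7.0000e-02  3.0000e-02] shift cm now-frame [  9.65 -23.13 -41.09] goal-frame [ 9.62 44.35 16.04]
t 0.2 pos [ 0.2563 -0.5697  0.2492] F [ 0.19 -0.53 -0.01] open mm 88.2
turn deg (tool) [4.073e+01 3.000e-02 6.000e-02] shift cm now-frame [  9.65 -23.13 -41.09] goal-frame [  9.62 -44.35 -16.04]
```

drive_tool([
  [[6.79,0,0],[-1,0,0],8.8],
  [[6.79,0,0],[-1,0,0],8.8],
  [[6.79,0,0],[-1,0,0],8.8],
  [[6.79,0,0],[-1,0,0],8.8],
  [[6.79,0,0],[-1,0,0],8.8],
  [[6.78,0,0],[-1,0,0],8.8],
  [[0,0,0],[0,-2,-0.7],8.8],
  [[0,0,0],[0,-3.6,-1.3],8.8],
  [[0,0,0],[0,-3.6,-1.3],8.8],
  [[0,0,0],[0,-3.6,-1.3],8.8],
  [[0,0,0],[0,-3.6,-1.3],8.8],
  [[0,0,0],[0,-3.6,-1.3],8.8],
], force=13)

```text
clock: 1.2
tool_pos: [0.383, -0.397, 0.3097]
eef_rot: [-0.7, 0.101, 0.7, 0.102]
contact_force: [1.0, -0.3, 0.0]
opening: 0.998
```

drive_tool([
  [[0,0,0],[0,-3.6,-1.3],8.8],
  [[0,0,0],[0,-3.6,-1.3],8.8],
  [[0,0,0],[0,-3.6,-1.3],8.8],
  [[0,0,0],[0,-3.6,-1.3],8.8],
  [[0,0,0],[0,-3.6,-1.3],8.8],
  [[0,0,0],[0,-3.6,-1.3],8.8],
  [[0,0,0],[0,-2,-0.8],8.8],
  [[0,0,0],[0,0,0],8.8],
  [[0,0,0],[0,0,0],8.8],
  [[0,0,0],[0,0,0],8.8],
])

```text
clock: 2.03
tool_pos: [0.531, -0.1979, 0.3095]
eef_rot: [-0.699, 0.102, 0.7, 0.102]
contact_force: [-0.1, -0.7, 0.3]
opening: 0.998
```

```bash
python3 -c "
from h import *
plan((.536,-.19,.153),-16.5,-1)
t=snap('top','top2.png'); s=snap('scene','scene2.png')
st=r.get_state();R=Ro.from_quat(st['eef_rot'])
T=cv2.imread('pics/top2.png');S=cv2.imread('pics/scene2.png')
for o in(-.05,.05):
  p=st['tool_pos']+R.apply([.011,o,0]); print(proj(t,p),proj(s,p))
c=lambda im,x,y,w,h:cv2.resize(im[y:y+h,x:x+w],(400,400),interpolation=cv2.INTER_CUBIC)
cv2.imwrite('pics/c2.png',np.hstack([c(T,320,150,80,80),c(S,330,110,110,110)]))"
```

```text
t 2.03 pos [ 0.531  -0.1979  0.3095] F [-0.11 -0.74  0.26] open mm 87.9
turn deg (tool) [-0.07  0.05 -0.07] shift cm now-frame [15.65 -0.92 -0.27] goal-frame [15.65 -0.9  -0.25]
(np.float64(357.65921135614315), np.float64(171.48153175184717)) (np.float64(371.32031665204755), np.float64(144.46208517730025))
(np.float64(386.2020668012676), np.float64(176.16607641476932)) (np.float64(403.87859570358415), np.float64(141.75570767857852))
```

View pics/c2.png

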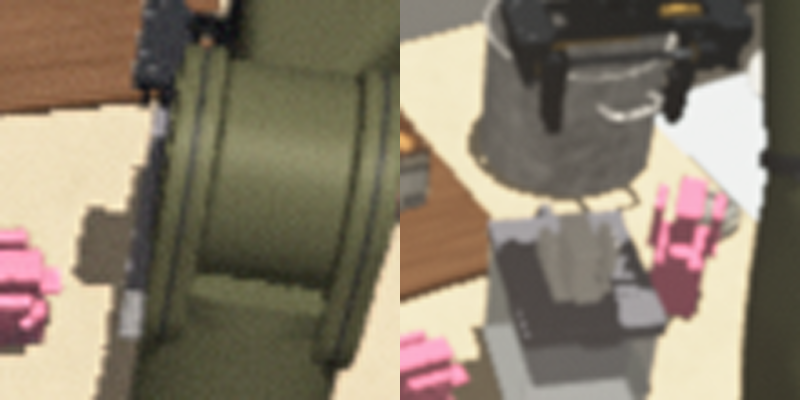

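The gripper is above the jug, and its projected tips match the scene picture to within about 1 px. I'll centre it and go down to just above the tabs.

drive_tool([
  [[0,0,0],[1,-0.45,-0.12],8.8],
  [[0,0,0],[2,-0.45,-0.13],8.8],
  [[0,0,0],[2.5,0,0],8.8],
  [[0,0,0],[2.5,0,0],8.8],
  [[0,0,0],[1.7,0,0],8.8],
  [[0,0,0],[1,0,0],8.8],
  [[0,0,0],[0,0,0],8.8],
  [[0,0,0],[0,0,0],8.8],
])

```text
clock: 2.8
tool_pos: [0.5366, -0.1893, 0.2026]
eef_rot: [-0.7, 0.102, 0.7, 0.102]
contact_force: [-0.3, 0.8, -0.1]
opening: 0.998
```

```bash
python3 -c "
from h import *
plan((.536,-.19,.153),-16.5,-1)
s=snap('scene','scene3.png')
st=r.get_state();R=Ro.from_quat(st['eef_rot'])
S=cv2.imread('pics/scene3.png')
for w,h in(((x,y),z) for x,y in((0,-.032),(0,.032)) for z in(.159,.173)):
  a=np.radians(-16.5);p=np.array([.536,-.19])+np.array([[np.cos(a),-np.sin(a)],[np.sin(a),np.cos(a)]])@w
  u,v=proj(s,[*p,h]);print(w,h,(u-335)*8,(v-125)*8)
cv2.imwrite('pics/c3.png',cv2.resize(S[125:200,335:435],(800,600),interpolation=cv2.INTER_CUBIC))"
```

```text
t 2.8 pos [ 0.5366 -0.1893  0.2026] F [-0.26  0.81 -0.08] open mm 87.9
turn deg (tool) [-0.05  0.02 -0.01] shift cm now-frame [4.96 0.08 0.04] goal-frame [4.96 0.08 0.04]
(0, -0.032) 0.159 431.8075558371638 421.55090539588605
(0, -0.032) 0.173 436.0866733997018 394.61491747980995
(0, 0.032) 0.159 275.8388667605268 436.32378888371295
(0, 0.032) 0.173 279.1107450230461 409.32351809931106
```

View pics/c3.png

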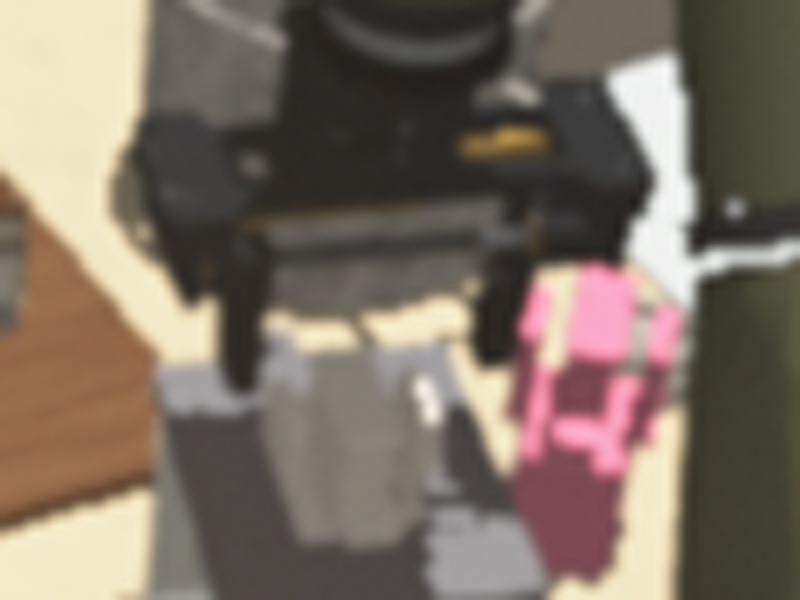

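The picture shows the cartridge centred between the fingers, with its tabs near x=262 and 440 in the crop and the fingers at 240 and 495. The residual error is about 1 mm. Next I descend and pinch.

drive_tool([
  [[0,0,0],[1,0,0],8.8],
  [[0,0,0],[1.2,0,0],8.8],
  [[0,0,0],[1.2,0,0],8.8],
  [[0,0,0],[0.9,0,0],8.8],
  [[0,0,0],[0.6,0,0],8.8],
  [[0,0,0],[0,0,0],8.8],
  [[0,0,0],[0,0,0],8.8],
])

```text
clock: 3.43
tool_pos: [0.5369, -0.1889, 0.1538]
eef_rot: [0.7, -0.102, -0.7, -0.101]
contact_force: [-0.1, -0.3, 1.1]
opening: 1.002
```

drive_tool([
  [[0,0,0],[0,0,0],7.4],
  [[0,0,0],[0,0,0],7.0],
  [[0,0,0],[0,0,0],6.8],
  [[0,0,0],[0,0,0],6.6],
  [[0,0,0],[0,0,0],6.4],
  [[0,0,0],[0,0,0],6.2],
  [[0,0,0],[0,0,0],6.0],
  [[0,0,0],[0,0,0],6.0],
], force=12)

```text
clock: 4.1
tool_pos: [0.537, -0.189, 0.1541]
eef_rot: [0.7, -0.102, -0.7, -0.101]
contact_force: [-0.0, -0.5, 3.2]
opening: 0.681
```

drive_tool([
  [[0,0,0],[0,0,0],5.6],
  [[0,0,0],[0,0,0],5.2],
  [[0,0,0],[0,0,0],4.9],
  [[0,0,0],[0,0,0],4.7],
  [[0,0,0],[0,0,0],4.5],
  [[0,0,0],[0,0,0],4.3],
  [[0,0,0],[0,0,0],4.0],
  [[0,0,0],[0,0,0],4.0],
  [[0,0,0],[0,0,0],4.0],
], force=13)

```text
clock: 4.85
tool_pos: [0.5369, -0.1891, 0.1541]
eef_rot: [0.7, -0.102, -0.7, -0.101]
contact_force: [0.1, 0.2, 6.0]
opening: 0.509
```

Both tabs are home at a 45 mm opening. I'll lift a little and check the load: the cartridge alone weighs 2–4 N, the jug would add about 11 N.

drive_tool([
  [[0,0,0],[-0.1,0,0],4.0],
  [[0,0,0],[-0.2,0,0],4.0],
  [[0,0,0],[-0.2,0,0],4.0],
  [[0,0,0],[-0.2,0,0],4.0],
  [[0,0,0],[0,0,0],4.0],
  [[0,0,0],[0,0,0],4.0],
])

```text
clock: 5.35
tool_pos: [0.5368, -0.1889, 0.1607]
eef_rot: [-0.7, 0.101, 0.7, 0.101]
contact_force: [0.3, -0.1, -2.6]
opening: 0.506
```

```bash
python3 -c "
from h import *
plan((.536,-.19,.253),-16.5,-1)"
```

```text
t 5.35 pos [ 0.5368 -0.1889  0.1607] F [ 0.31 -0.14 -2.6 ] open mm 44.6
turn deg (tool) [-0.  0.  0.] shift cm now-frame [-9.23  0.13  0.04] goal-frame [-9.23  0.13  0.04]
```

drive_tool([
  [[0,0,0],[-0.5,0,0],4.0],
  [[0,0,0],[-1,0,0],4.0],
  [[0,0,0],[-1.2,0,0],4.0],
  [[0,0,0],[-1.2,0,0],4.0],
  [[0,0,0],[-1.2,0,0],4.0],
  [[0,0,0],[-1.2,0,0],4.0],
  [[0,0,0],[-1.2,0,0],4.0],
  [[0,0,0],[-1.2,0,0],4.0],
  [[0,0,0],[-1.2,0,0],4.0],
  [[0,0,0],[-1,0,0],4.0],
  [[0,0,0],[-0.5,0,0],4.0],
  [[0,0,0],[0,0,0],4.0],
])

```text
clock: 6.35
tool_pos: [0.5374, -0.1891, 0.2763]
eef_rot: [0.701, -0.102, -0.699, -0.101]
contact_force: [0.5, 0.3, -3.1]
opening: 0.507
```

```bash
python3 -c "
from h import *
for f in(1,-1): plan((.5755,.149,.28),-12.3,f)
s=snap('scene','scene4.png')
S=cv2.imread('pics/scene4.png')
cv2.imwrite('pics/c4.png',cv2.resize(S[80:240,200:440],(780,520),interpolation=cv2.INTER_CUBIC))"
```

```text
t 6.35 pos [ 0.5374 -0.1891  0.2763] F [ 0.52  0.26 -3.08] open mm 44.7
turn deg (tool) [ 1.7579e+02 -1.0000e-02  2.5000e-01] shift cm now-frame [ -0.39 -33.5    5.96] goal-frame [-0.37 33.85 -3.49]
t 6.35 pos [ 0.5374 -0.1891  0.2763] F [ 0.52  0.26 -3.08] open mm 44.7
turn deg (tool) [-4.21 -0.16 -0.01] shift cm now-frame [ -0.39 -33.5    5.96] goal-frame [ -0.37 -33.85   3.49]
```

View pics/c4.png

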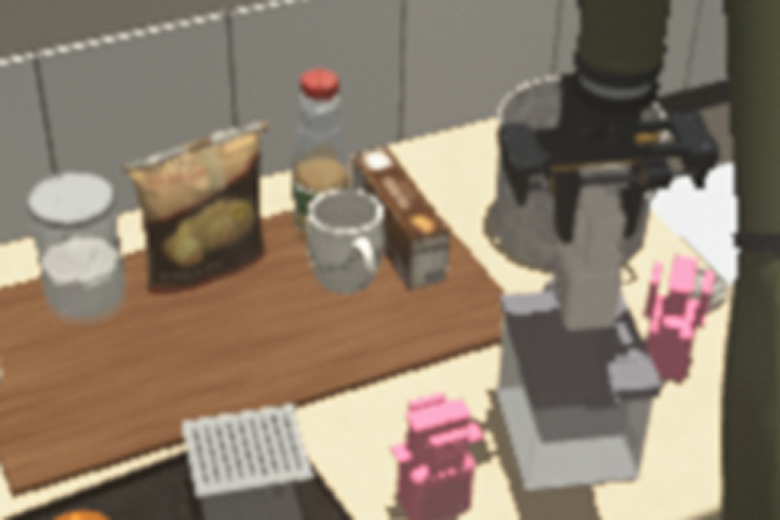

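The cartridge hangs free, its underside at about z = 0.172, and the jug stands in place. I'll carry it over the stand, slightly higher.

drive_tool([
  [[0,0,0],[-0.7,-0.5,0.1],4.0],
  [[0,0,0],[-0.8,-1.2,0.2],4.0],
  [[0,0,0],[0,-2,0.35],4.0],
  [[0,0,0],[0,-2.4,0.45],4.0],
  [[0,0,0],[0,-2.6,0.46],4.0],
  [[0,0,0],[0,-2.6,0.46],4.0],
  [[0,0,0],[0,-2.6,0.46],4.0],
  [[0,0,0],[0,-2.6,0.46],4.0],
  [[0,0,0],[0,-2.6,0.46],4.0],
  [[0,0,0],[0,-2.6,0.46],4.0],
  [[0,0,0],[0,-2.6,0.46],4.0],
  [[0,0,0],[0,-2.6,0.46],4.0],
])

```text
clock: 7.4
tool_pos: [0.5669, 0.0855, 0.29]
eef_rot: [-0.7, 0.101, 0.7, 0.101]
contact_force: [0.0, 0.6, -3.3]
opening: 0.508
```

drive_tool([
  [[0,0,0],[0,-2.6,0.46],4.0],
  [[0,0,0],[0,-2.1,0.4],4.0],
  [[0,0,0],[0,-1.2,0.2],4.0],
  [[0,0,0],[0,-0.6,0.1],4.0],
  [[-1.4,0,0],[0,0,0],4.0],
  [[-1.4,0,0],[0,0,0],4.0],
  [[-1.4,0,0],[0,0,0],4.0],
  [[0,0,0],[0,0,0],4.0],
  [[0,0,0],[0,0,0],4.0],
])

```text
clock: 8.15
tool_pos: [0.5748, 0.1467, 0.2898]
eef_rot: [0.703, -0.077, -0.703, -0.076]
contact_force: [0.2, 1.0, -3.2]
opening: 0.507
```

```bash
python3 -c "
from h import *
plan((.5755,.149,.20),-12.3,-1)
s=snap('scene','scene5.png');t=snap('top','top5.png')
S=cv2.imread('pics/scene5.png');T=cv2.imread('pics/top5.png')
c=lambda im,x,y,w,h:cv2.resize(im[y:y+h,x:x+w],(400,400),interpolation=cv2.INTER_CUBIC)
cv2.imwrite('pics/c5.png',np.hstack([c(T,235,155,80,80),c(S,220,145,110,110)]))"
```

```text
t 8.15 pos [0.5748 0.1467 0.2898] F [ 0.19  0.95 -3.16] open mm 44.7
turn deg (tool) [-0.13 -0.   -0.04] shift cm now-frame [ 8.98 -0.25 -0.02] goal-frame [ 8.98 -0.24 -0.02]
```

View pics/c5.png

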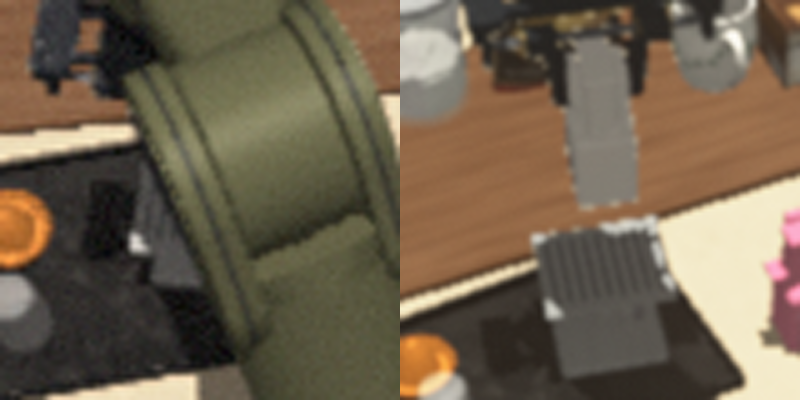

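The cartridge hangs over the platform, its underside near (605,200) in the crop and the platform centre near (605,265). I'll make the last alignment, go down to about 2 cm above the platform, then feel for it.

drive_tool([
  [[0,0,0],[0.5,-0.1,0],4.0],
  [[0,0,0],[1,-0.1,0],4.0],
  [[0,0,0],[1.3,0,0],4.0],
  [[0,0,0],[1.3,0,0],4.0],
  [[0,0,0],[1.3,0,0],4.0],
  [[0,0,0],[1.2,0,0],4.0],
  [[0,0,0],[0.7,0,0],4.0],
  [[0,0,0],[0.4,0,0],4.0],
  [[0,0,0],[0.2,0,0],4.0],
  [[0,0,0],[0,0,0],4.0],
])

```text
clock: 9.08
tool_pos: [0.5751, 0.1502, 0.2104]
eef_rot: [-0.703, 0.076, 0.703, 0.076]
contact_force: [-0.6, 0.0, -2.4]
opening: 0.508
```

drive_tool([
  [[0,0,0],[0.15,0,0],4.0],
  [[0,0,0],[0.15,0,0],4.0],
  [[0,0,0],[0.1,0,0],4.0],
  [[0,0,0],[0,0,0],4.0],
])

```text
clock: 9.42
tool_pos: [0.5752, 0.1501, 0.2068]
eef_rot: [0.703, -0.076, -0.703, -0.076]
contact_force: [0.4, 0.3, -2.0]
opening: 0.507
```

drive_tool([
  [[0,0,0],[0.15,0,0],4.0],
  [[0,0,0],[0.15,0,0],4.0],
  [[0,0,0],[0.1,0,0],4.0],
  [[0,0,0],[0,0,0],4.0],
])

```text
clock: 9.75
tool_pos: [0.575, 0.1501, 0.2024]
eef_rot: [-0.703, 0.076, 0.703, 0.076]
contact_force: [0.0, -0.2, -2.5]
opening: 0.512
```

drive_tool([
  [[0,0,0],[0.1,0,0],4.0],
  [[0,0,0],[0.1,0,0],4.0],
  [[0,0,0],[0.1,0,0],4.0],
  [[0,0,0],[0,0,0],4.0],
])

```text
clock: 10.08
tool_pos: [0.575, 0.1501, 0.1995]
eef_rot: [-0.703, 0.076, 0.703, 0.076]
contact_force: [0.6, 0.4, -2.4]
opening: 0.506
```

drive_tool([
  [[0,0,0],[0.1,0,0],4.0],
  [[0,0,0],[0.1,0,0],4.0],
  [[0,0,0],[0,0,0],4.0],
  [[0,0,0],[0,0,0],4.0],
])

```text
clock: 10.42
tool_pos: [0.5751, 0.1501, 0.1976]
eef_rot: [-0.703, 0.076, 0.703, 0.076]
contact_force: [0.7, 0.2, -2.4]
opening: 0.513
```

drive_tool([
  [[0,0,0],[0.1,0,0],4.0],
  [[0,0,0],[0.1,0,0],4.0],
  [[0,0,0],[0,0,0],4.0],
  [[0,0,0],[0,0,0],4.0],
])

```text
clock: 10.75
tool_pos: [0.5751, 0.1501, 0.1956]
eef_rot: [-0.703, 0.076, 0.703, 0.076]
contact_force: [0.8, -0.7, -1.9]
opening: 0.505
```

drive_tool([
  [[0,0,0],[0.1,0,0],4.0],
  [[0,0,0],[0.1,0,0],4.0],
  [[0,0,0],[0,0,0],4.0],
  [[0,0,0],[0,0,0],4.0],
])

```text
clock: 11.08
tool_pos: [0.5751, 0.1501, 0.1936]
eef_rot: [-0.703, 0.076, 0.703, 0.076]
contact_force: [-0.0, -0.2, -3.2]
opening: 0.511
```

drive_tool([
  [[0,0,0],[0.1,0,0],4.0],
  [[0,0,0],[0.1,0,0],4.0],
  [[0,0,0],[0,0,0],4.0],
  [[0,0,0],[0,0,0],4.0],
])

```text
clock: 11.42
tool_pos: [0.5753, 0.1502, 0.1918]
eef_rot: [0.703, -0.076, -0.703, -0.076]
contact_force: [-1.0, -0.8, -1.3]
opening: 0.512
```

drive_tool([
  [[0,0,0],[0.1,0,0],4.0],
  [[0,0,0],[0.1,0,0],4.0],
  [[0,0,0],[0,0,0],4.0],
  [[0,0,0],[0,0,0],4.0],
])

```text
clock: 11.75
tool_pos: [0.5753, 0.1502, 0.1899]
eef_rot: [0.703, -0.076, -0.703, -0.076]
contact_force: [-0.3, 0.8, 0.5]
opening: 0.509
```

Contact: the load went from about -2.5 N to +0.5 N at an underside height of 0.086–0.088, which agrees with the camera. I'll hold still and check again.

drive_tool([
  [[0,0,0],[0,0,0],4.0],
  [[0,0,0],[0,0,0],4.0],
  [[0,0,0],[0,0,0],4.0],
])

```text
clock: 12.0
tool_pos: [0.5753, 0.1502, 0.1899]
eef_rot: [0.703, -0.076, -0.703, -0.076]
contact_force: [0.2, -0.6, 0.8]
opening: 0.51
```

```bash
python3 -c "
from h import *
s=snap('scene','scene6.png'); plan((.5755,.149,.19),-12.3,-1); snap('top','top6.png'); print(r.get_state()['contact_force'])
S=cv2.imread('pics/scene6.png');T=cv2.imread('pics/top6.png')
c=lambda im,x,y,w,h:cv2.resize(im[y:y+h,x:x+w],(400,400),interpolation=cv2.INTER_CUBIC)
cv2.imwrite('pics/c6.png',np.hstack([c(T,235,155,80,80),c(S,220,145,110,110)]))"
```

```text
t 12.05 pos [0.5753 0.1502 0.1898] F [-0.39  0.68  1.22] open mm 45.0
turn deg (tool) [-0.01 -0.02  0.01] shift cm now-frame [-0.02  0.11 -0.05] goal-frame [-0.02  0.11 -0.05]
[0.17730106 0.03739874 0.66780286]
```

View pics/c6.png

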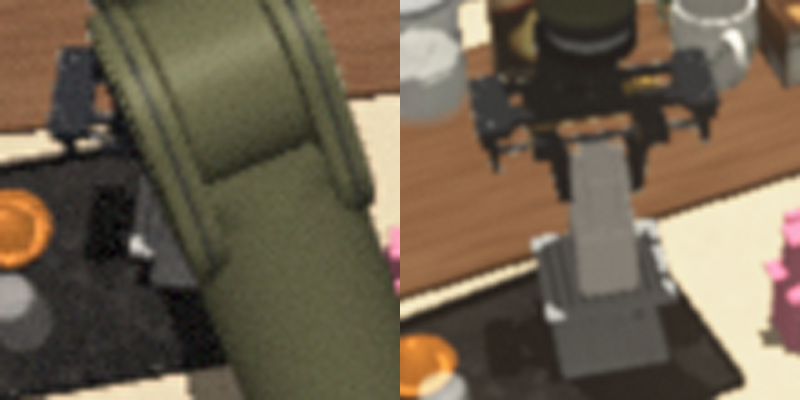

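The cartridge stands upright in the middle of the platform and loads it with about 3 N, tabs still pinched. I'll open slowly.

drive_tool([
  [[0,0,0],[0,0,0],4.5],
  [[0,0,0],[0,0,0],4.7],
  [[0,0,0],[0,0,0],5.0],
  [[0,0,0],[0,0,0],5.3],
  [[0,0,0],[0,0,0],5.6],
  [[0,0,0],[0,0,0],5.9],
  [[0,0,0],[0,0,0],6.2],
  [[0,0,0],[0,0,0],6.5],
  [[0,0,0],[0,0,0],7.2],
  [[0,0,0],[0,0,0],8],
  [[0,0,0],[0,0,0],8.8],
  [[0,0,0],[0,0,0],8.8],
])

```text
clock: 13.1
tool_pos: [0.5751, 0.1501, 0.1896]
eef_rot: [-0.703, 0.076, 0.703, 0.076]
contact_force: [-0.4, 0.3, -0.3]
opening: 0.99
```

drive_tool([
  [[0,0,0],[0,0,0],8.8],
  [[0,0,0],[0,0,0],8.8],
  [[0,0,0],[0,0,0],8.8],
])

```text
clock: 13.35
tool_pos: [0.5751, 0.1502, 0.1897]
eef_rot: [-0.703, 0.076, 0.703, 0.076]
contact_force: [-0.7, -0.2, 0.6]
opening: 0.995
```

Released. Now straight up, then aside for a clear view.

drive_tool([
  [[0,0,0],[-0.4,0,0],8.8],
  [[0,0,0],[-0.8,0,0],8.8],
  [[0,0,0],[-1.5,0,0],8.8],
  [[0,0,0],[-2,0,0],8.8],
  [[0,0,0],[-2,0,0],8.8],
  [[0,0,0],[-2,0,0],8.8],
  [[0,0,0],[-2,0,0],8.8],
  [[0,0,0],[-1,0,0],8.8],
  [[0,0,0],[0,1,0],8.8],
  [[0,0,0],[0,2,0],8.8],
  [[0,0,0],[0,2.6,0],8.8],
  [[0,0,0],[0,2.6,0],8.8],
])

```text
clock: 14.35
tool_pos: [0.5564, 0.0687, 0.3056]
eef_rot: [-0.702, 0.076, 0.704, 0.075]
contact_force: [1.7, -1.0, -0.3]
opening: 1.0
```

drive_tool([
  [[0,0,0],[0,2.6,0],8.8],
  [[0,0,0],[0,2.6,0],8.8],
  [[0,0,0],[0,2.6,0],8.8],
  [[0,0,0],[0,2.6,0],8.8],
  [[0,0,0],[0,2.6,0],8.8],
  [[0,0,0],[0,2.6,0],8.8],
  [[0,0,0],[0,1.5,0],8.8],
  [[0,0,0],[0,0,0],8.8],
  [[0,0,0],[0,0,0],8.8],
])

```text
clock: 15.1
tool_pos: [0.5202, -0.0979, 0.306]
eef_rot: [-0.702, 0.077, 0.704, 0.077]
contact_force: [0.0, 0.9, 0.7]
opening: 1.001
```

```bash
python3 -c "
from h import *
snap('scene','scene7.png'); snap('top','top7.png'); print(r.get_state()['tool_pos'],r.get_state()['contact_force'])
S=cv2.imread('pics/scene7.png');T=cv2.imread('pics/top7.png')
c=lambda im,x,y,w,h:cv2.resize(im[y:y+h,x:x+w],(400,400),interpolation=cv2.INTER_CUBIC)
cv2.imwrite('pics/c7.png',np.hstack([c(T,235,145,90,90),c(S,220,120,180,180)]))"
```

```text
[ 0.52112984 -0.09563349  0.30622824] [-0.16498216  0.5660517  -0.3058378 ]
```

View pics/c7.png

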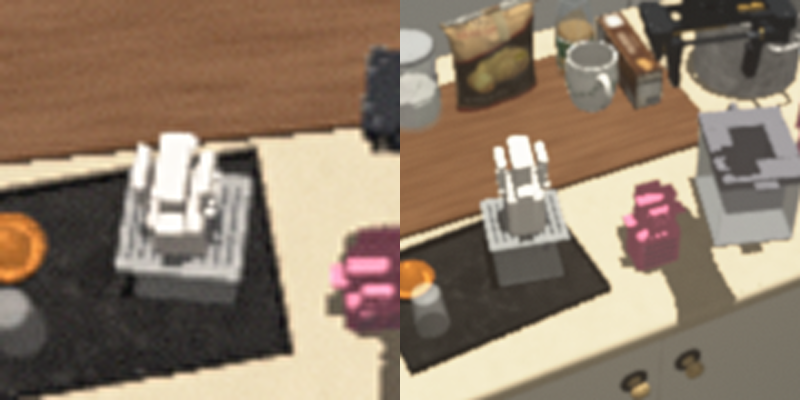

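Both views show the cartridge upright near the middle of the platform with its tabs out. The jug is in place with its opening empty, and nothing else has been disturbed.

```bash
python3 -c "
from plant import r
print(r.finish_job(), r.get_state()['clock'])"
```

```text
the job is handed in; nothing more can be done
the job is handed in; nothing more can be done
```

The spent cartridge now stands upright near the middle of the draining stand's platform, and I handed the job in at about 15 s of the 54 s allowed. No verdict is reported.

- **Pinch and lift:** I gripped at 13 N, and the opening read about 45 mm against 46 mm with both tabs home. Lifting showed a load of only about 2.5–3 N, so the cartridge had come free of the jug.
- **Pinch side effect:** While the fingers closed, the wrist read up to 6 N upward. It went away on lifting, and I did not find out why.
- **Setting down:** I lowered it 1–2 mm at a time and felt the platform at about 0.087 m. The cameras gave 0.088 m, though single platform corners ranged from 0.080 to 0.096 m. It rested with about 3 N on the platform before I let go slowly.
- **Last check:** Pictures from both cameras showed the cartridge upright with clear margins on the platform, its tabs out. The jug, tray, squeezer and shot glass looked undisturbed, and the gripper was clear of everything. The tin and the mug were outside this last crop, and the arm did not go near them after the start.

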